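# Show the trainee which canister fills the spice grinder, then run the grinder

### The arm

A 6-joint arm with a two-finger parallel gripper is mounted at the origin on the work surface. World frame = base frame: x ahead of the robot, y to its left, z up, the work surface at z = 0. Lengths are in m, angles in rad, forces in N, time in s.
With the tool pointing down it reaches from about 0.325 to 0.85 m from the base axis. Payload 4.4 kg.
Tool frame: the origin (TCP) lies on the centre line of the jaws, within the pads' length; the fingertips stand 11 mm ahead of it and the grasp point (between the pads) lies 8 mm behind it (env.finger_overhang is the z of the fingertips in the tool frame, in m); z points along the fingers, y is the line along which they close (so a half turn about z gives the same grasp; the last joint's range is limited). The gripper opens to 94 mm and grips with 3 to 60 N. Pads are 16 mm wide; open, the fingers measure 119 mm over their backs; the gripper's body (75 mm by 177 mm) begins 78 mm behind the grasp point.
Start: joints at [-1.333, 0.207, 1.542, -0, 1.393, -0.15], TCP at [0.217, -0.532, 0.216] pointing down, gripper open.
Joint ranges: [-2.73, 2.73], [-0.86, 2.22], [0.23, 2.46], [-1.11, 4.25], [0.08, 2.63], [-2.82, 2.82]. Speed limits (rad/s): [2.79, 2.79, 3.14, 3.14, 3.14, 3.14].

### API

Orientations are given as a unit quaternion [x, y, z, w].
In Python, from cell import env gives the robot as it stands.
- The arm moves only by the tool drive_tool, never from a script. Its argument "moves" is text: rows parted by semicolons, each of 7 numbers parted by spaces: the turn, a rotation vector about the tool's x, y, z in degrees, then the shift along the tool's x, y, z in mm, then the opening, from 0 (shut) to 1 (fully open). In form: rx ry rz tx ty tz claw; .... A call has 1 to 10 rows; each row shifts and turns the commanded pose from where the row before left it, along the tool's axes as they then stand; what a row does not reach is not made up. A row lasts 1/12 s, in which the tool goes at most 41.7 mm and 7.16 degrees, less where a joint would pass 70% of its speed; a pose out of reach is approached as far as the arm can. A call with a gripper value outside its range is refused whole. The fingers move at their own pace and stop on an object; "force" is the grip in N (left out, the last holds). Time passes only in rows, so rows that do not move let the fingers close. It gives the time, the measured TCP pose, the force, the opening and the grip force at its end, in the units of the state.
- env.observe(): the state, without advancing time (a new reading comes with each control period).
- env.camera(name): name is "scene" or "side" or "wrist"; returns the picture (420x560x3 uint8, blue, green, red); there is no depth.
- env.get_calibration(name): a dict with "camera_matrix" (3x3 intrinsics, pixels), "R" (3x3) and "t" (3): a world point X has camera coordinates R X + t. Camera axes: x right, y down, z forward; pixel columns grow to the right and rows downward; lengths in m; the calibration is good to about 2 mm. A picture is of the moment at which its call begins: read the wrist's pose just before it. get_calibration takes no time and is no camera call; for the wrist camera it gives the pose at the moment of the call.
- env.close_job(): hands the job in; it is judged then, once.
The state is a dict: "clock": time; "qpos": joint angles; "joint_vel": joint speeds; "tau": joint torques, N m; "tool_pos": TCP position; "ee_rot": TCP orientation; "force": force on the tool from outside, world axes, zero at the start; "ft_torque": the same for the moment, N m; "width": finger opening in m; "grip_force": force on a finger pad.
Only numpy, scipy, OpenCV 4.12 (cv2) and the standard library are available. Lean on these libraries where they do the work, as an engineer would, in place of code of your own. Each camera call takes 0.05 s, during which the arm holds its last target. There are 200 camera calls.

### The job

Show the trainee how the spice is ground: first point straight down at the middle of the lime-green canister's lid, with the fingertips just above it (2 or 3 cm is good) but not touching the canister, and hold still there for a good two seconds. Then press the button on top of the steel spice grinder gently all the way down with a fingertip, let it come back up, and finish with the hand clear of everything. Do not pick up or shift anything: the canister and grinder stay standing where they are, and the mortar, the trivet and the two tins are left alone.

Things in the scene. Friction and masses are not known exactly. Their poses are not given: they have to be found in the camera images.
- shelf: Fixed narrow glass shelf, 140 mm deep (its x) by 760 mm long (its y) by 10 mm thick, its upper face 140 mm above the counter, on two steel brackets. Origin on the counter under its middle, z up. It stands just beyond a low two-burner gas hob (fixed, 260 x 500 mm, up to 38 mm high, centred about 300 mm in front of the robot's base). At its -y end a flat steel strip 4 mm thick lies on it.
- canister: Lime-green closed plastic canister, upright round, 66 mm in diameter (lid 69 mm), 98 mm high, stands loose on the shelf. Origin at the centre of its underside, z up.
- canister_lid (a point): Centre of the flat top of the lime-green canister's lid, 98 mm above its underside.
- grinder: Stainless steel spice grinder, upright round with a slight waist and a dark band, 58 mm in diameter at the foot, 100 mm high without its button, about 450 g, stands loose on the shelf. Origin at the centre of its underside, z up.
- button_top (a point): Centre of the flat top of the grinder's black round press button: 34 mm in diameter, stands 12 mm proud of the grinder's top when up (112 mm above the grinder's underside); moves down with the button.
- grinder_button (a joint): How far the grinder's button is pressed, m: 0 up, 0.007 fully down (stop). It is sprung: starts to move at about 1.5 N, needs about 5 N to go fully down, and comes back up by itself.
- mortar: Small dark wooden mortar with a light wooden pestle leaning in it, 80 mm in diameter, 62 mm high (pestle to about 90 mm), loose on the shelf. Origin at the centre of its underside. To be left alone.
- trivet: Round orange-brown hard silicone trivet, 100 mm in diameter, 8 mm thick, lying loose on the shelf. Origin at the centre of its underside. To be left alone.
- tin_red: Closed steel tin with a red lid, 62 mm in diameter, 27 mm high, held fast by its magnet on the steel strip. Origin at the centre of its underside. To be left alone.
- tin_blue: Closed steel tin with a blue lid, 62 mm in diameter, 27 mm high, held fast by its magnet on the steel strip. Origin at the centre of its underside. To be left alone.
Things that resemble listed ones, but are neither listed nor needed, are in the scene too. What is shaped like the grinder but purple is not meant. There is more than one size of the canister; the one meant has the size given above.

How it is judged:
On the way, in this order (a step that is already met when the one before it is completed fails the run):
1. the gripper points at the lime-green canister's lid from just above and dwells there: grasp point within 30 mm of the lid's centre sideways and less than 90 mm above it, for 1.8 s (horizontal distance between the grasp point and canister_lid below 0.03 m and z of the grasp point in the frame of canister_lid between 0.005 and 0.09 m), for 1.8 s.
2. a finger presses the grinder's button down by at least 5.5 of its 7 mm (value of joint grinder_button above 0.0055 m and contact force between the fingers and grinder above 0.5 N), for 0.05 s.
At the end, for the whole second after the job is handed in: The button is up again (within 1.5 mm); grinder upright, at rest, within 20 mm of where it stood; canister upright, at rest, within 10 mm of where it stood; mortar and trivet at rest, level and within 15 mm of where they were (value of joint grinder_button below 0.0015 m and distance of grinder from where it was at the start of the episode below 0.02 m and linear speed of each of grinder, canister, mortar, trivet below 0.02 m/s and angle between each of grinder, canister, mortar, trivet's own z axis and vertical below 0.15 rad and distance of canister from where it was at the start of the episode below 0.01 m and distance of each of mortar, trivet from where it was at the start of the episode below 0.015 m); the robot touches nothing.
It fails at once if the lime-green canister is touched by the robot (over 0.5 N) or shifted by more than 10 mm (contact force between any of the fingers, the arm and canister above 0.5 N or distance of canister from where it was at the start of the episode above 0.01 m).
It fails at once if the grinder is lifted (over 8 mm), tipped (over 0.3 rad) or shifted by more than 30 mm (height (world z) of grinder above 0.148 m or angle between grinder's own z axis and vertical above 0.3 rad or distance of grinder from where it was at the start of the episode above 0.03 m).
It fails at once if the grinder is pressed with more than 40 N (contact force between any of the fingers, the arm and grinder above 40 N).
It fails at once if the mortar or trivet is shifted or lifted by more than 15 mm (distance of any of mortar, trivet from where it was at the start of the episode above 0.015 m).
It fails at once if the robot pushes on the mortar, the trivet or a tin with more than 5 N (contact force between any of the fingers, the arm and mortar above 5 N or contact force between any of the fingers, the arm and trivet above 5 N or contact force between any of the fingers, the arm and tin_red above 5 N or contact force between any of the fingers, the arm and tin_blue above 5 N).
It also fails if it takes over 42 s, if anything falls off the work surface, if the arm or the gripper's body presses on something with over 40 N, if the wrist force passes 120 N, or if a joint passes its speed limit or range.

## Working session

There is one attempt and no reset: what is moved stays moved. The work goes in short steps, Python scripts to look and compute and a tool call to move; the robot and the scene stay as the last step left them, time stands still between calls to the robot, and variables do not carry over. Pictures are saved under pics/ and viewed, at most 10 in all, crops included, and the job is handed in when it is done.

Besides the shell and the picture viewer there is one more tool, called after ">>>" as a command line: name --argument value ..., lists and objects as JSON in quotes. drive_tool: Moves the arm, as the interface text tells. Its arguments: {"type":"object","properties":{"moves":{"type":"string"},"force":{"type":"number"}},"required":["moves"]}

```bash
mkdir -p pics
python3 - <<'E'
from cell import env
import cv2
s=env.observe();print(s['clock'],s['tool_pos'],s['ee_rot'],env.finger_overhang)
for n in("scene","side"):
    cv2.imwrite(f"pics/{n}0.png",env.camera(n)); c=env.get_calibration(n);print(n,c)
E
```

```text
0.0 [ 0.2172344  -0.53156944  0.21532117] [ 9.81261473e-01  1.92677724e-01 -5.73857158e-05 -1.10109846e-03] 0.011
scene {'camera_matrix': array([[432.6484319 ,   0.        , 282.81041791],
       [  0.        , 432.6484319 , 213.61181822],
       [  0.        ,   0.        ,   1.        ]]), 'R': array([[-0.61746378,  0.78659204, -0.00338387],
       [ 0.64687831,  0.5053335 , -0.5711274 ],
       [-0.44753428, -0.35483943, -0.82085446]]), 't': array([ 0.38296015, -0.27149224,  1.24023848])}
side {'camera_matrix': array([[382.71869531,   0.        , 278.63703901],
       [  0.        , 382.71869531, 209.17139228],
       [  0.        ,   0.        ,   1.        ]]), 'R': array([[-0.85129142, -0.52469129,  0.0014048 ],
       [-0.25696694,  0.41458167, -0.87297768],
       [ 0.45746138, -0.7435194 , -0.48775813]]), 't': array([0.50551344, 0.32491363, 0.55142445])}
```

View pics/scene0.png

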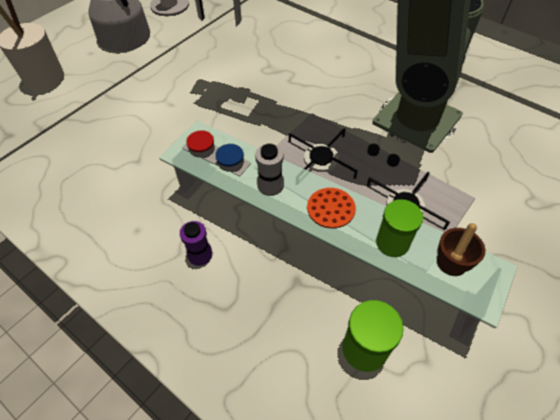

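View pics/side0.png

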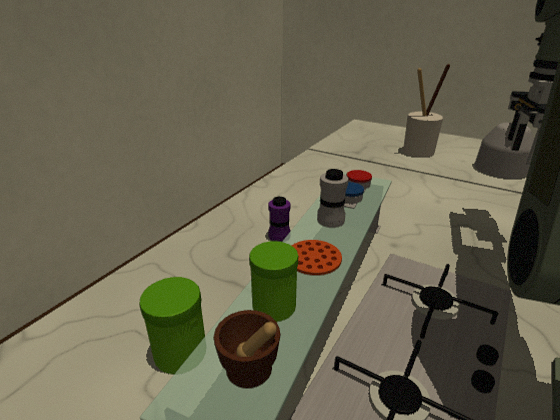

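The scene view shows the lime canister on the shelf with its lid at about (402,216) and the grinder's button at (269,152). The larger green canister stands on the counter at (375,325). In the side view the lid is at (275,256) and the button at (334,174).

```bash
cat > h.py <<'E'
import numpy as np,cv2
from cell import env
def ray(c,p):
    d=c['R'].T@np.linalg.inv(c['camera_matrix'])@np.array([*p,1.]);return -c['R'].T@c['t'],d/np.linalg.norm(d)
def plane(c,p,z):
    o,d=ray(c,p);return o+d*(z-o[2])/d[2]
def cross(r):
    A=sum(np.eye(3)-np.outer(d,d) for o,d in r);b=sum((np.eye(3)-np.outer(d,d))@o for o,d in r);return np.linalg.solve(A,b)
def blob(m,seed):
    n,l,st,ce=cv2.connectedComponentsWithStats(m.astype(np.uint8))
    k=l[seed[1],seed[0]]
    if k==0: return None
    ct=max(cv2.findContours((l==k).astype(np.uint8),0,1)[0],key=cv2.contourArea)
    return cv2.convexHull(ct),st[k]
E
python3 - <<'E'
from h import *
I={n:cv2.imread(f"pics/{n}0.png") for n in("scene","side")};C={n:env.get_calibration(n) for n in I}
for n,s,b in(("scene",(402,216),(269,152)),("side",(275,256),(334,174))):
    im=I[n];h=cv2.cvtColor(im,cv2.COLOR_BGR2HSV)
    print(n,[tuple(h[s[1]+d,s[0]]) for d in range(-16,40,4)])
    v=h[...,2]
    m=(abs(h[...,0].astype(int)-h[s[1],s[0],0])<12)&(h[...,1]>120)&(v>h[s[1],s[0],2]*.86)
    k=v<60
    for nm,mm,sd,z in(("lid",m,s,.238),("btn",k,b,.252)):
        r=blob(mm,sd)
        if r is None: print(nm,'none',h[sd[1],sd[0]]);continue
        e=cv2.fitEllipse(r[0]);print(nm,r[1],e,plane(C[n],e[0],z))
for a,b in (((402,216),(275,256)),((269,152),(334,174))):
    print(cross([ray(C["scene"],a),ray(C["side"],b)]))
a=np.hstack([cv2.resize(I["scene"][120:270,230:430],None,fx=2,fy=2),cv2.resize(I["side"][160:310,230:430],None,fx=2,fy=2)])
cv2.imwrite("pics/crop.png",a)
E
```

```text
scene [(np.uint8(45), np.uint8(218), np.uint8(146)), (np.uint8(45), np.uint8(218), np.uint8(158)), (np.uint8(45), np.uint8(218), np.uint8(158)), (np.uint8(45), np.uint8(215), np.uint8(160)), (np.uint8(45), np.uint8(217), np.uint8(160)), (np.uint8(45), np.uint8(213), np.uint8(163)), (np.uint8(45), np.uint8(215), np.uint8(164)), (np.uint8(44), np.uint8(211), np.uint8(169)), (np.uint8(44), np.uint8(234), np.uint8(49)), (np.uint8(44), np.uint8(215), np.uint8(64)), (np.uint8(44), np.uint8(220), np.uint8(66)), (np.uint8(44), np.uint8(228), np.uint8(65)), (np.uint8(44), np.uint8(216), np.uint8(66)), (np.uint8(44), np.uint8(224), np.uint8(65))]
lid [385 200  38  31 906] ((403.2661437988281, 214.85037231445312), (29.4356746673584, 38.783851623535156), 107.19033813476562) [0.49739972 0.17382744 0.238     ]
btn [261 144  16  16 205] ((268.7118225097656, 151.4521484375), (15.329115867614746, 16.5479793548584), 85.61824035644531) [ 0.53581944 -0.09950424  0.252     ]
side [(np.uint8(6), np.uint8(34), np.uint8(38)), (np.uint8(43), np.uint8(235), np.uint8(116)), (np.uint8(43), np.uint8(225), np.uin
[... 215 characters left out ...]
t8(217), np.uint8(127)), (np.uint8(45), np.uint8(215), np.uint8(58)), (np.uint8(43), np.uint8(227), np.uint8(55)), (np.uint8(41), np.uint8(231), np.uint8(65)), (np.uint8(43), np.uint8(215), np.uint8(63)), (np.uint8(42), np.uint8(247), np.uint8(60)), (np.uint8(42), np.uint8(228), np.uint8(66))]
lid [ 249  241   49   29 1064] ((273.2118835449219, 255.012451171875), (28.213294982910156, 47.70842361450195), 89.90928649902344) [0.49407869 0.17677943 0.238     ]
btn [325 169  18  12 168] ((333.9718933105469, 174.39027404785156), (11.433524131774902, 18.235097885131836), 91.45137023925781) [ 0.52437936 -0.08909798  0.252     ]
[0.49544661 0.17146565 0.23175228]
[ 0.53093231 -0.10316972  0.24526427]
```

View pics/crop.png

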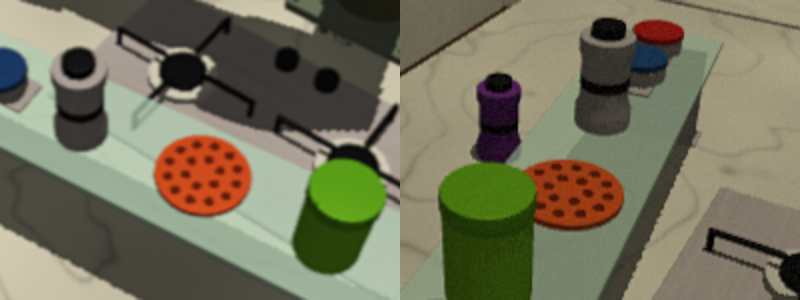

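The crop confirms which parts these are: the lid is the flat bright ellipse and the button is the black cap. The lid is at about (0.496, 0.175, 0.238) and the button at about (0.532, -0.098). Next I lift, close the fingers and go over to the canister.

>>> drive_tool --moves "0 0 0 0 0 -40 0; 0 0 0 0 0 -40 0; 0 0 0 0 0 -35 0; 0 0 0 13 -14 0 0; 0 0 0 26 -27 0 0; 0 0 0 26 -27 0 0; 0 0 0 26 -27 0 0; 0 0 0 26 -27 0 0; 0 0 0 26 -27 0 0; 0 0 0 26 -27 0 0" --force 10

```text
clock: 0.93
tool_pos: [0.3074, -0.3035, 0.3309]
ee_rot: [0.981, 0.192, -0.0, -0.0]
force: [-0.2, -0.8, -0.0]
width: 0.0305
grip_force: 0.0
```

>>> drive_tool --moves "0 0 0 26 -27 0 0; 0 0 0 26 -27 0 0; 0 0 0 26 -27 0 0; 0 0 0 26 -27 0 0; 0 0 0 26 -27 0 0; 0 0 0 26 -27 0 0; 0 0 0 26 -27 0 0; 0 0 0 13 -14 0 0; 0 0 0 0 0 0 0; 0 0 0 0 0 0 0"

```text
clock: 1.77
tool_pos: [0.4108, -0.0432, 0.331]
ee_rot: [0.981, 0.194, -0.001, 0.0]
force: [0.3, -0.7, 0.1]
width: 0.0005
grip_force: 0.0
```

Run:
```python
from h import *
from scipy.spatial.transform import Rotation as R
s=env.observe();c=env.get_calibration("wrist");im=env.camera("wrist");cv2.imwrite("pics/w1.png",im)
print(s['clock'],s['tool_pos'],s['ee_rot'],s['width'],s['qpos'])
h=cv2.cvtColor(im,cv2.COLOR_BGR2HSV)
m=(abs(h[...,0].astype(int)-45)<12)&(h[...,1]>120)&(h[...,2]>90)
n,l,st,ce=cv2.connectedComponentsWithStats(m.astype(np.uint8))
for i in range(1,n):
    if st[i,4]>300: print(st[i],ce[i],plane(c,ce[i],.238))
M=R.from_quat(s['ee_rot']).as_matrix();print((np.array([.4965,.175,.275])-s['tool_pos'])@M*1000)
```

```text
1.7667 [ 0.41083235 -0.04317342  0.33100069] [ 9.80988432e-01  1.94065270e-01 -6.04335798e-04  4.76212213e-05] 0.0004702518313530433 [-3.14366136e-01 -2.21273053e-01  1.73365273e+00 -6.74025876e-04
  1.63022155e+00  8.65781397e-01]
[   0    0   77   43 2720] [35.99227941 18.10477941] [0.47909903 0.160977   0.238     ]
[  51    0   81   62 2710] [102.12767528  34.20627306] [0.48636006 0.11753645 0.238     ]
[ 162.35216637 -169.11401814   55.82909667]
```

View pics/w1.png

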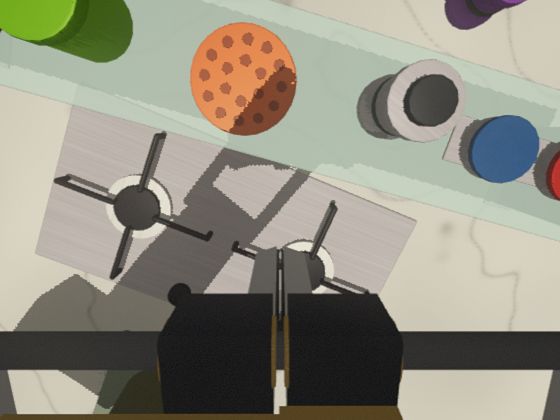

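The wrist view shows the grinder's button as a dark disc at about (431,100), with the canister lid at the top left and partly cut off. I'll measure the button while carrying on towards the canister.

Run:
```python
from h import *
c=env.get_calibration("wrist");im=cv2.imread("pics/w1.png");v=im.max(2)
print(v[100,400:465:5])
r=blob(v<90,(431,100));e=cv2.fitEllipse(r[0]);print(r[1],e,plane(c,e[0],.252),plane(c,e[0],.248))
```

```text
[200  51  81  80  77  74  71  70  68  67  65  63 190]
[ 403   75   55   51 2212] ((430.3693542480469, 100.14966583251953), (49.69748306274414, 57.070106506347656), 57.47598648071289) [ 0.52989449 -0.10373887  0.252     ] [ 0.53074771 -0.10513872  0.248     ]
```

>>> drive_tool --moves "0 0 0 20 -20 0 0; 0 0 0 20 -20 0 0; 0 0 0 20 -20 0 0; 0 0 0 20 -20 0 0; 0 0 0 20 -20 0 0; 0 0 0 20 -20 0 0; 0 0 0 0 0 0 0; 0 0 0 0 0 0 0"

```text
clock: 2.48
tool_pos: [0.477, 0.1118, 0.3309]
ee_rot: [0.981, 0.193, -0.001, 0.0]
force: [-0.6, 0.6, -0.0]
width: 0.0002
grip_force: 0.0
```

Run:
```python
from h import *
from scipy.spatial.transform import Rotation as R
s=env.observe();c=env.get_calibration("wrist");im=env.camera("wrist");cv2.imwrite("pics/w2.png",im)
print(s['clock'],s['tool_pos'],s['ee_rot'])
h=cv2.cvtColor(im,cv2.COLOR_BGR2HSV)
m=(abs(h[...,0].astype(int)-45)<12)&(h[...,1]>120)&(h[...,2]>110)
n,l,st,ce=cv2.connectedComponentsWithStats(m.astype(np.uint8))
for i in range(1,n):
    if st[i,4]>300: print(st[i],ce[i],plane(c,ce[i],.238))
M=R.from_quat(s['ee_rot']).as_matrix();print((np.array([.4965,.175,.275])-s['tool_pos'])@M*1000)
```

```text
2.4833 [0.47695432 0.11179194 0.33091297] [ 9.81274812e-01  1.92611243e-01 -7.49088031e-04  3.02771397e-04]
[ 191    0   82   24 1388] [230.97190202   9.28025937] [0.59991053 0.19692163 0.238     ]
[ 173  121   56   37 1131] [204.38284704 136.29531388] [0.51543892 0.18624946 0.238     ]
[ 42.0773149  -51.14675884  55.830647  ]
```

View pics/w2.png

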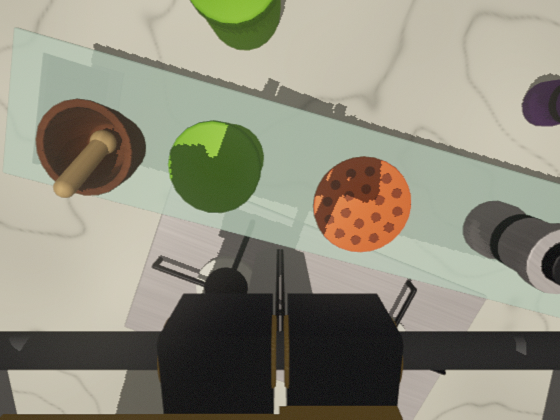

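The lid shows as a circle at about x 169–258, y 121–212, centre (213,167), half of it in the arm's shadow. The canister body shows to its right.

Run:
```python
from h import *
from scipy.spatial.transform import Rotation as R
c=env.get_calibration("wrist");s=env.observe()
for p in((213,167),(169,167),(257,167)):print(plane(c,p,.238))
p=plane(c,(213,167),.238);M=R.from_quat(s['ee_rot']).as_matrix()
for q in(p,np.array([.4965,.175,.238])):print((np.r_[q[:2],.275]-s['tool_pos'])@M*1000)
```

```text
[0.49679878 0.17251902 0.238     ]
[0.48458737 0.2025744  0.238     ]
[0.5090117  0.14245992 0.238     ]
[ 41.7676724  -49.25581793  55.92328248]
[ 42.42589452 -51.66648056  55.9211634 ]
```

>>> drive_tool --moves "0 0 0 21 -25 0 0; 0 0 0 21 -25 0 0; 0 0 0 0 0 0 0; 0 0 0 0 0 15 0; 0 0 0 0 0 20 0; 0 0 0 0 0 15 0; 0 0 0 0 0 6 0; 0 0 0 0 0 0 0; 0 0 0 0 0 0 0"

```text
clock: 3.28
tool_pos: [0.4969, 0.1735, 0.2759]
ee_rot: [0.981, 0.192, 0.0, 0.0]
force: [0.8, -0.4, 1.1]
width: 0.0006
grip_force: 0.0
```

>>> drive_tool --moves "0 0 0 0 0 0 0; 0 0 0 0 0 0 0; 0 0 0 0 0 0 0; 0 0 0 0 0 0 0; 0 0 0 0 0 0 0; 0 0 0 0 0 0 0; 0 0 0 0 0 0 0; 0 0 0 0 0 0 0; 0 0 0 0 0 0 0; 0 0 0 0 0 0 0"

```text
clock: 4.12
tool_pos: [0.4967, 0.1749, 0.2754]
ee_rot: [0.981, 0.193, -0.0, 0.0]
force: [-0.2, -0.3, 0.8]
width: 0.0008
grip_force: 0.0
```

>>> drive_tool --moves "0 0 0 0 0 0 0; 0 0 0 0 0 0 0; 0 0 0 0 0 0 0; 0 0 0 0 0 0 0; 0 0 0 0 0 0 0; 0 0 0 0 0 0 0; 0 0 0 0 0 0 0; 0 0 0 0 0 0 0; 0 0 0 0 0 0 0; 0 0 0 0 0 0 0"

```text
clock: 4.95
tool_pos: [0.4968, 0.1748, 0.2755]
ee_rot: [0.981, 0.193, -0.0, -0.0]
force: [0.1, -0.5, 0.7]
width: 0.0006
grip_force: 0.0
```

Run:
```python
from h import *
s=env.observe();print(s['clock'],s['tool_pos'],s['force'])
a=env.camera("scene")[120:270,300:500];b=env.camera("side")[160:310,200:400]
cv2.imwrite("pics/d.png",np.hstack([cv2.resize(x,None,fx=2,fy=2) for x in(a,b)]))
```

```text
4.95 [0.49676117 0.1748266  0.27545048] [ 0.11141897 -0.49981442  0.700128  ]
```

View pics/d.png

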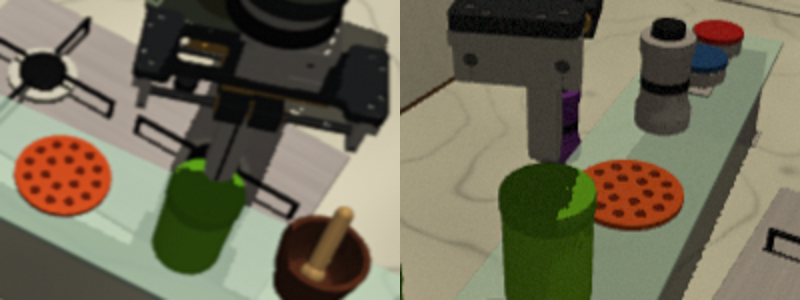

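Both views show the fingertips just above the lid, over its middle and not touching. I'll hold a bit longer, then rise and go over the grinder.

>>> drive_tool --moves "0 0 0 0 0 0 0; 0 0 0 0 0 0 0; 0 0 0 0 0 0 0; 0 0 0 0 0 0 0; 0 0 0 0 0 0 0; 0 0 0 0 0 0 0; 0 0 0 0 0 0 0; 0 0 0 0 0 0 0; 0 0 0 0 0 0 0; 0 0 0 0 0 0 0"

```text
clock: 5.88
tool_pos: [0.4968, 0.1748, 0.2754]
ee_rot: [0.981, 0.193, -0.0, 0.0]
force: [1.2, 0.0, 0.1]
width: 0.0007
grip_force: 0.0
```

>>> drive_tool --moves "0 0 0 0 0 -15 0; 0 0 0 0 0 -20 0; 0 0 0 0 0 -15 0; 0 0 0 -4 14 0 0; 0 0 0 -7 26 0 0; 0 0 0 -7 26 0 0; 0 0 0 -7 26 0 0; 0 0 0 -7 26 0 0; 0 0 0 -7 26 0 0; 0 0 0 -7 26 0 0"

```text
clock: 6.72
tool_pos: [0.5185, -0.0012, 0.3255]
ee_rot: [0.981, 0.193, 0.0, 0.0]
force: [0.1, 0.4, 1.0]
width: 0.0002
grip_force: 0.0
```

>>> drive_tool --moves "0 0 0 -8 26 0 0; 0 0 0 -7 26 0 0; 0 0 0 -5 14 0 0; 0 0 0 -3 8 0 0; 0 0 0 0 0 0 0; 0 0 0 0 0 0 0; 0 0 0 0 0 0 0"

```text
clock: 7.3
tool_pos: [0.5251, -0.0762, 0.3255]
ee_rot: [0.981, 0.193, 0.0, -0.0]
force: [-0.4, -0.1, -0.2]
width: 0.0005
grip_force: 0.0
```

Run:
```python
from h import *
from scipy.spatial.transform import Rotation as R
s=env.observe();c=env.get_calibration("wrist");im=env.camera("wrist");cv2.imwrite("pics/w3.png",im)
M=R.from_quat(s['ee_rot']).as_matrix();print(s['clock'],s['tool_pos'],s['force'],(np.array([.530,-.1035,.268])-s['tool_pos'])@M*1000)
K=c['camera_matrix'];x=c['R']@[.53,-.1035,.252]+c['t'];x=K@x;p=x[:2]/x[2];print(p)
```

```text
7.3 [ 0.52510076 -0.07618746  0.32547244] [-0.42410784 -0.09856092 -0.21077671] [-5.83031659 27.1645781  57.45565091]
[317.74391305 236.66649913]
```

View pics/w3.png

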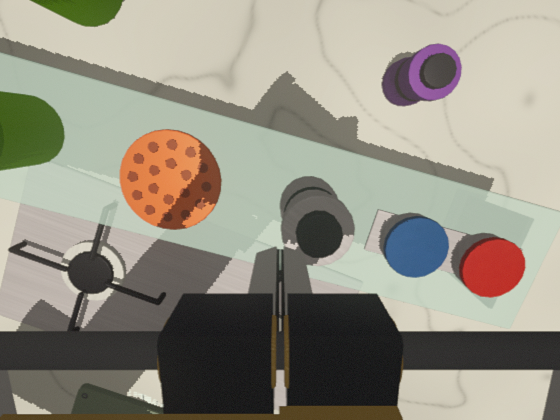

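The button's centre is at (319,235), within 2 px of the predicted point. I'll move over it and down to 5 mm above.

>>> drive_tool --moves "0 0 0 -2 14 0 0; 0 0 0 -2 14 0 0; 0 0 0 0 0 0 0; 0 0 0 0 0 20 0; 0 0 0 0 0 20 0; 0 0 0 0 0 12 0; 0 0 0 0 0 5 0; 0 0 0 0 0 0 0; 0 0 0 0 0 0 0"

```text
clock: 8.1
tool_pos: [0.5323, -0.1047, 0.2688]
ee_rot: [0.981, 0.193, 0.0, 0.0]
force: [0.3, 0.1, 0.2]
width: 0.0007
grip_force: 0.0
```

Run:
```python
from h import *
s=env.observe();print(s['clock'],s['tool_pos'],s['force'])
a=env.camera("scene")[90:240,170:370];b=env.camera("side")[120:270,240:440]
cv2.imwrite("pics/g.png",np.hstack([cv2.resize(x,None,fx=2,fy=2) for x in(a,b)]))
```

```text
8.1 [ 0.53230528 -0.10468827  0.26882812] [0.28703793 0.13603866 0.187256  ]
```

View pics/g.png

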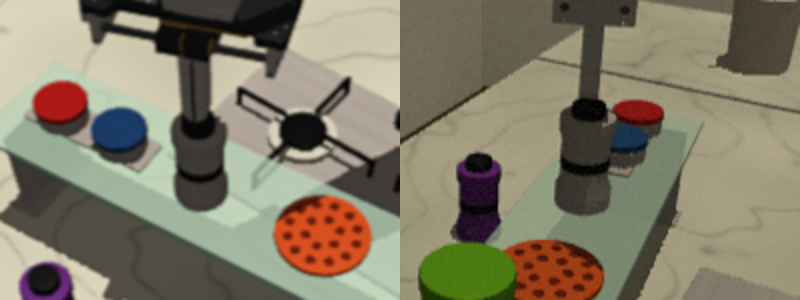

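The fingertips are centred over the button in both views. Now I press slowly.

>>> drive_tool --moves "0 0 0 0 0 2 0; 0 0 0 0 0 2 0; 0 0 0 0 0 1 0; 0 0 0 0 0 1 0; 0 0 0 0 0 1 0; 0 0 0 0 0 1 0; 0 0 0 0 0 1 0; 0 0 0 0 0 0 0"

```text
clock: 8.87
tool_pos: [0.5322, -0.1046, 0.2597]
ee_rot: [0.981, 0.193, 0.0, 0.0]
force: [-0.7, 1.2, 2.8]
width: 0.0004
grip_force: 1.6
```

Contact at 2.8 N, so the button is moving. I keep pressing to the stop.

>>> drive_tool --moves "0 0 0 0 0 1 0; 0 0 0 0 0 1 0; 0 0 0 0 0 1 0; 0 0 0 0 0 0 0; 0 0 0 0 0 0 0"

```text
clock: 9.28
tool_pos: [0.5322, -0.1046, 0.2567]
ee_rot: [0.981, 0.193, 0.0, 0.0]
force: [-0.2, 0.2, 5.4]
width: 0.0006
grip_force: 2.3
```

>>> drive_tool --moves "0 0 0 0 0 0.5 0; 0 0 0 0 0 0.5 0; 0 0 0 0 0 0 0"

```text
clock: 9.53
tool_pos: [0.5323, -0.1046, 0.2562]
ee_rot: [0.981, 0.193, 0.0, 0.0]
force: [-1.9, 1.1, 6.8]
width: 0.0003
grip_force: 3.5
```

>>> drive_tool --moves "0 0 0 0 0 0.5 0; 0 0 0 0 0 0.5 0; 0 0 0 0 0 0 0"

```text
clock: 9.78
tool_pos: [0.5325, -0.1047, 0.2562]
ee_rot: [0.981, 0.193, 0.001, 0.001]
force: [-1.8, 0.8, 10.8]
width: 0.0001
grip_force: 5.0
```

The force rises with no further travel, so the button is at its stop. Release slowly, then rise clear.

>>> drive_tool --moves "0 0 0 0 0 -2 0; 0 0 0 0 0 -3 0; 0 0 0 0 0 -5 0; 0 0 0 0 0 -10 0; 0 0 0 0 0 -20 0; 0 0 0 0 0 -30 0; 0 0 0 0 0 -30 0; 0 0 0 0 0 -10 0; 0 0 0 0 0 0 0; 0 0 0 0 0 0 0"

```text
clock: 10.62
tool_pos: [0.5319, -0.1046, 0.3638]
ee_rot: [0.981, 0.193, -0.0, -0.0]
force: [-0.1, -0.3, -0.7]
width: 0.0004
grip_force: 0.0
```

Run:
```python
from h import *
s=env.observe();print(s['clock'],s['tool_pos'],s['force'])
im=env.camera("side");C=env.get_calibration("side");cv2.imwrite("pics/end.png",im)
r=blob(im.max(2)<60,(334,174))
if r: e=cv2.fitEllipse(r[0]);print(r[1],e)
```

```text
10.6167 [ 0.53191077 -0.10460393  0.36381971] [-0.13918079 -0.29584278 -0.65198933]
[ 318  169   53   58 1245] ((340.1441650390625, 194.0155029296875), (48.696083068847656, 69.5517349243164), 36.69344711303711)
```

View pics/end.png

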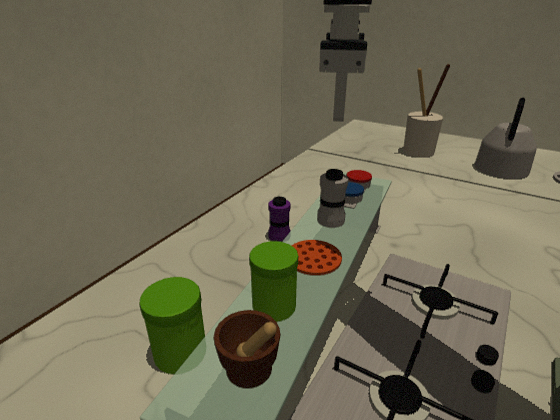

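The grinder stands where it was, its button up again at (334,174). Everything else is unmoved and the hand is clear.

```bash
python3 -c "
from cell import env
print(env.close_job())"
```

```text
the job is handed in; nothing more can be done
None
```

The demonstration is done and handed in, with no verdict returned: I held the fingertips about 2.5 cm above the lime-green canister's lid for over 2 s, then pressed the grinder button to its stop at about 11 N; it came back up, nothing visibly moved, and the hand finished clear at 10.6 s.

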